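Draw the rock slab from its holder and load it in the scanner

ROBOT

A 7-joint arm with a two-finger parallel gripper is mounted at the origin on the work surface. World frame = base frame: x ahead of the robot, y to its left, z up, the work surface at z = 0. Lengths are in m, angles in rad, forces in N, time in s.
With the tool pointing down it reaches from about 0.4 to 0.9 m from the base axis. Payload 5.5 kg.
Tool frame: the origin (TCP) lies at the very end of the fingers, on their centre line; the grasp point (between the pads) lies 19 mm behind it; x points along the fingers, y is the direction in which the jaws open and shut, and the axes are right-handed (so a half turn about x gives the same grasp; the last joint's range is limited). The gripper opens to 85 mm and grips with 20 to 120 N. Pads are 22 mm wide; open, the fingers measure 114 mm over their backs; the gripper's body (76 mm by 85 mm) begins 54 mm behind the grasp point. The pads swing forward as they close: fully open they stand 13 mm farther back than shut.
Start: joints at [-1.056, 0.501, -0.427, 1.55, 0.221, 1.138, -0.21], TCP at [0.162, 0.63, 0.231] pointing down, gripper open.
Joint ranges: [-2.88, 2.88], [-0.31, 2.03], [-1.54, 1.56], [0.2, 2.42], [-1.41, 4.55], [0.19, 2.02], [-2.57, 2.57]. Speed limits (rad/s): [2.57, 2.57, 3.14, 3.14, 3.14, 3.14, 3.14].

INTERFACE

Orientations are given as a unit quaternion [w, x, y, z].
In Python, from bench import get_state, snapshot, calibration, close_job gives the robot as it stands. The module is installed in compiled form; this text tells all that it offers.
- The arm moves only by the tool play_rows, never from a script. Its argument "deltas" is a list of rows, each a list of 3 entries, a list of its own where there are three numbers: the shift along the tool's x, y, z in m, then the turn, a rotation vector about the tool's x, y, z in rad, then the gripper command: -1 is shut, 1 is fully open, values between are in proportion. In form: [[[x, y, z], [wx, wy, wz], hand], ...]. A call has 1 to 20 rows; each row is the pose to reach, as a shift and turn from the pose commanded when the call began, along the tool's axes at that moment; what a row does not reach only later rows make up. A row lasts 1/10 s, in which the tool goes at most 50 mm and 8.59 degrees, less where a joint would pass 70% of its speed; a pose out of reach is approached as far as the arm can. A call with a gripper value outside its range is refused whole. The fingers move at their own pace and stop on an object; the grip force is fixed at half the most. Time passes only in rows, so rows that repeat a pose let the fingers close. It gives the time, the measured TCP pose, the force and the opening at its end, in the units of the state.
- get_state(): the state, without advancing time (a new reading comes with each control period).
- snapshot(name): name is "scene" or "top" or "wrist"; returns the picture (400x640x3 uint8, red, green, blue); there is no depth.
- calibration(name): a dict with "fx", "fy", "cx", "cy" (pixels), "eye" and "orientation" of the camera in the world. Camera axes: x right, y up, looking along -z (the intrinsics and any distortion apply to the point x, -y, -z); pixel columns grow to the right and rows downward; lengths in m; the calibration is good to about 2 mm. The wrist camera is an equidistant fisheye: a pixel r from the principal point sees the ray r / f radians off the axis. A picture is of the moment at which its call begins: read the wrist's pose just before it. calibration takes no time and is no camera call; for the wrist camera it gives the pose at the moment of the call.
- close_job(): hands the job in, once; it reports no verdict.
The state is a dict: "clock": time; "joint_positions": joint angles; "qd": joint speeds; "joint_torque": joint torques, N m; "eef_pos": TCP position; "tool_rot": TCP orientation; "contact_force": force on the tool from outside, world axes, zero at the start; "wrist_torque": the same for the moment, N m; "finger_gap": opening from 0.0 (shut) to 1.0 (fully open).
Only numpy, scipy, OpenCV 4.12 (cv2) and the standard library are available. Lean on these libraries where they do the work, as an engineer would, in place of code of your own. Each camera call takes 0.05 s, during which the arm holds its last target.

TASK

Press down on the exposed end of the reddish rock slab and draw it toward you, out from under the holder's clear cover onto the narrow tongue, and let go of it there. Then take it by its two long sides and slide it, lying flat, into the scanner's slot until it meets the stop, and leave it fully home. Do not disturb the rocks, jar, hammer and lens standing around.

Things in the scene. Friction and masses are not known exactly. Their poses are not given: they have to be found in the camera images.
- slab: Reddish sawn rock slab with pale veins, a flat plate 110 x 50 x 8 mm, about 0.12 kg, slippery on plastic. Origin: centre of its underside; x along its length, y along its width, z up; its ends are alike. It starts lying in the holder's channel, its length along the holder's x axis, with only the 33 to 45 mm nearest the robot not under the clear cover.
- holder: Blue flat holder, fixed. Origin: on the table below the front edge of its clear cover, on the centre line; x along the channel, away from the robot; z up. Deck 30 mm high. At x -50 to +100 mm it is a channel 54 mm wide between rails 14 mm wide, 7.5 mm high: no gripping the slab's sides there. Over x 0 to +100 lies the clear cover (underside 42, top 48 mm above the table).
- tongue (a point): Centre of the holder's tongue, on its top; axes as the holder's. From holder x -50 to -140 mm the deck is a tongue 34 mm wide, 12 mm thick, top 30 mm above the table, free below but for a thin foot: the slab overhangs it 8 mm each side. A yellow lip 5 mm high ends it, inner face 46 mm from this point: a slab drawn fully out rests with its near end on the lip, clear of the cover.
- scanner: White and grey slab scanner, fixed, 130 mm wide. Origin: on the table below its front face, on the slot's centre line; x into the slot, away from the robot; z up. Top 66 mm above the table; 96 mm from 100 mm behind the face on. A black loading tongue 34 mm wide, 12 mm thick stands 40 mm out of the face, level with the slot floor.
- slot_mouth (a point): Centre of the slot's floor at the front face, 30 mm above the table; axes as the scanner's. The slot is 56 mm wide (flared to 66 mm over its first 10 mm), 14 mm high, and ends at a hidden rigid stop 60 mm behind the face. A slab fully home has 60 mm inside and 50 mm sticking out: its origin 5 mm behind this point.
- rock_yellow: orange-brown rock lump about 40 mm across, 36 mm high; origin under its centre; a bystander.
- rock_green: green rock lump about 36 mm across, 26 mm high; origin under its centre; a bystander.
- rock_dark: grey rock lump about 48 mm across, 36 mm high; origin under its centre; a bystander.
- jar: small capped sample jar, 40 mm diameter, 62 mm high; origin under its centre; a bystander.
- hammer: geologist's hammer lying on the table, 300 mm long, blue handle; a bystander.
- lens: hand magnifying lens lying on the table, black ring 60 mm across with a short handle, 8 mm thick; a bystander.

How it is judged:
By the outcome, as a careful person would: the job done as asked, in the order asked, and still so for the second after the job is handed in, with the robot touching nothing.
It also fails if it takes over 67 s, if anything falls off the work surface, if the arm or the gripper's body presses on something with over 40 N, if the wrist force passes 120 N, or if a joint passes its speed limit or range.

## Working session

There is one attempt and no reset: what is moved stays moved. The work goes in short steps, Python scripts to look and compute and a tool call to move; the robot and the scene stay as the last step left them, time stands still between calls to the robot, and variables do not carry over. Pictures are saved under pics/ and viewed, and the job is handed in when it is done.

Besides the shell and the picture viewer there is one more tool, called after ">>>" as name(argument=value, ...) on one line, values as JSON. play_rows: Moves the arm, as the interface text tells. Its arguments: {"type":"object","properties":{"deltas":{"type":"array","items":{"type":"array"}}},"required":["deltas"]}

```bash
mkdir -p pics
python3 - <<'E'
from bench import *
import cv2
print(get_state())
for n in ["scene","top","wrist"]:
    print(n,calibration(n))
    cv2.imwrite(f"pics/{n}0.png",snapshot(n)[:,:,::-1])
E
```

```text
{'clock': 0.0, 'joint_positions': array([-1.05581423,  0.50185913, -0.42677941,  1.55144047,  0.22077635,
        1.13829619, -0.21030321]), 'qd': array([-1.69798083e-04,  3.86966938e-04,  6.17460282e-04, -1.61026062e-04,
       -3.76410623e-04,  8.94557009e-05,  9.00336848e-04]), 'joint_torque': array([ 1.65110737e-05, -5.69511044e+01, -5.81632733e+00, -2.80934626e+01,
        1.05541555e-02,  1.18361859e-02,  4.21185092e-06]), 'eef_pos': array([0.16180505, 0.62882607, 0.23025519]), 'tool_rot': array([ 0.70139493,  0.08809259,  0.70162876, -0.08945358]), 'contact_force': array([ 0.1521826 , -0.37964409,  0.24267808]), 'wrist_torque': array([ 0.00276595, -0.03591182, -0.02306521]), 'finger_gap': 1.0015472149237152}
scene {'fx': 500.83424583103033, 'fy': 500.83424583103033, 'cx': 326.30788989877874, 'cy': 200.19385509172062, 'eye': array([ 1.6158532 , -0.00573411,  0.79161468]), 'orientation': array([0.61701071, 0.32525397, 0.34097026, 0.63027528])}
top {'fx': 373.1836881385945, 'fy': 373.1836881385945, 'cx': 325.4401410451578, 'cy': 197.38187066702295, 'eye': array([ 0.24837103, -0.01846496,  1.18725549]), 'orientation': array([ 0.70774841,  0.0865306 , -0.08114274, -0.69643413])}
wrist {'fx': 309.70691628693146, 'fy': 309.70691628693146, 'cx': 318.3605515040201, 'cy': 201.69563110085645, 'eye': array([0.08505831, 0.64903893, 0.37288164]), 'orientation': array([ 0.78058971, -0.12368937, -0.09481749,  0.60530181])}
```

View pics/scene0.png

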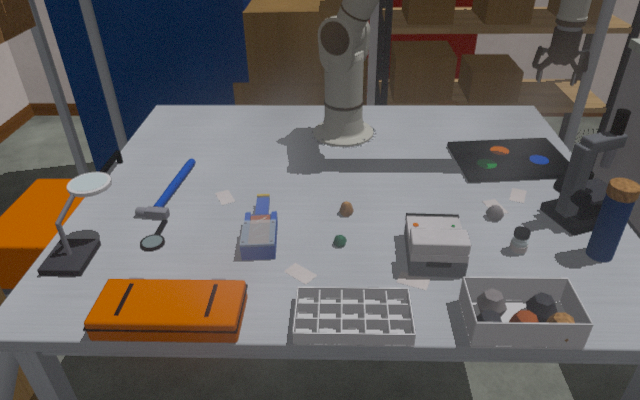

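View pics/top0.png

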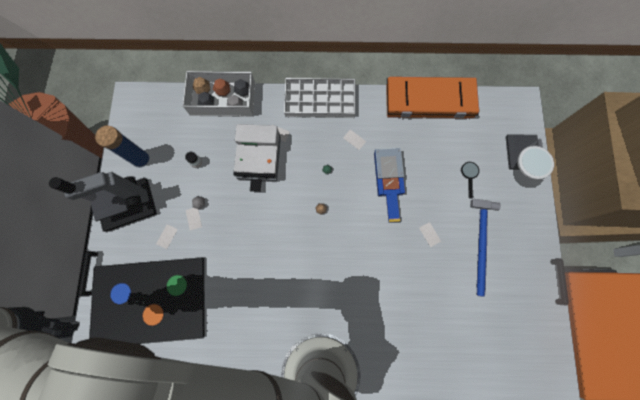

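View pics/wrist0.png

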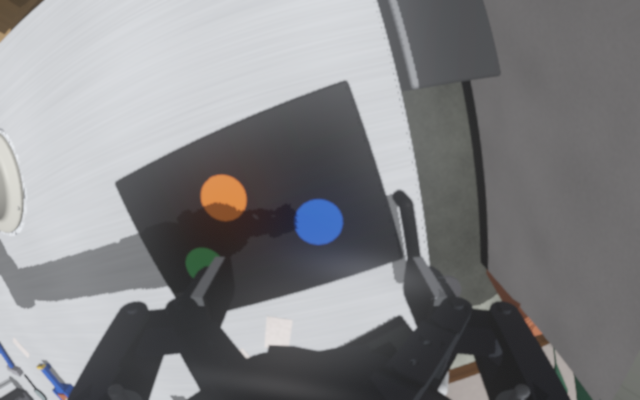

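The top view shows the holder at about (390,185) with the red slab end at (391,183), and the scanner at about (257,155) with its black tongue at (257,184). I'll zoom in on both.

```bash
cat > h.py <<'E'
import numpy as np, cv2
from scipy.spatial.transform import Rotation as R
from bench import *
def rot(q): return R.from_quat([q[1],q[2],q[3],q[0]])
def ray(c,uv,fish=False):
    uv=np.atleast_2d(np.asarray(uv,float))
    x=(uv[:,0]-c['cx'])/c['fx']; y=(uv[:,1]-c['cy'])/c['fy']
    if fish:
        r=np.hypot(x,y)+1e-12
        d=np.stack([np.sin(r)*x/r,-np.sin(r)*y/r,-np.cos(r)],1)
    else: d=np.stack([x,-y,-np.ones_like(x)],1)
    return np.array(c['eye']), rot(c['orientation']).apply(d)
def plane(c,uv,z,fish=False):
    e,d=ray(c,uv,fish); return e+d*((z-e[2])/d[:,2])[:,None]
def proj(c,P,fish=False):
    p=rot(c['orientation']).inv().apply(np.atleast_2d(P)-c['eye'])
    x,y,z=p[:,0],-p[:,1],-p[:,2]
    if fish:
        r=np.hypot(x,y);t=np.arctan2(r,z);x,y=x/r*t,y/r*t
    else: x,y=x/z,y/z
    return np.stack([c['cx']+c['fx']*x,c['cy']+c['fy']*y],1)
def crop(im,u0,v0,u1,v1,s,fn):
    cv2.imwrite(fn,cv2.resize(im[v0:v1,u0:u1,::-1],None,fx=s,fy=s,interpolation=cv2.INTER_CUBIC))
E
python3 - <<'E'
from h import *
im=cv2.imread('pics/top0.png')[:,:,::-1]
crop(im,365,140,415,230,6,'pics/t_h.png')
crop(im,225,115,295,200,6,'pics/t_s.png')
im=cv2.imread('pics/scene0.png')[:,:,::-1]
crop(im,225,180,295,270,6,'pics/s_h.png')
c=calibration('top')
for n,uv,z in [('slabred',(391,183),.038),('tongue tip',(394,220),.03),('scantongue tip',(257,190),.03),('ry',(321,209),.02),('rg',(327,169),.02),('rd',(198,202),.02),('jar',(191,159),.03)]: print(n,plane(c,uv,z).round(3))
E
```

```text
slabred [[ 0.577 -0.216  0.038]]
tongue tip [[ 0.459 -0.224  0.03 ]]
scantongue tip [[0.55  0.213 0.03 ]]
ry [[0.493 0.006 0.02 ]]
rg [[ 0.627 -0.011  0.02 ]]
rd [[0.509 0.402 0.02 ]]
jar [[0.651 0.436 0.03 ]]
```

View pics/t_h.png

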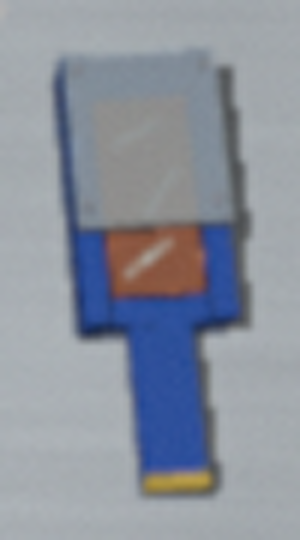

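View pics/t_s.png

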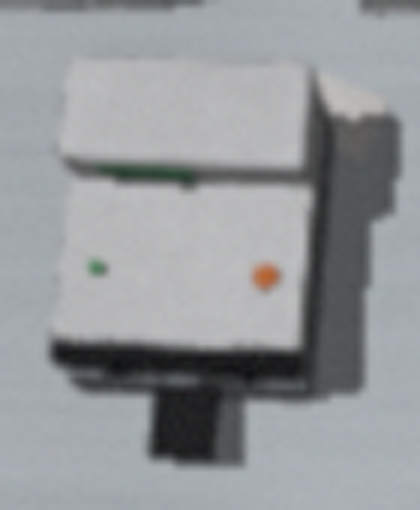

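View pics/s_h.png

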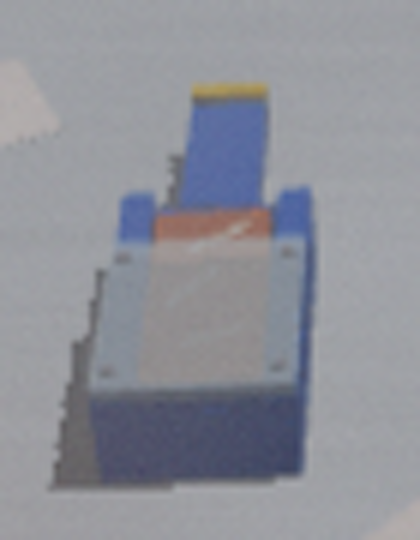

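The crops resolve the holder's cover front edge at about (378–404,178), the yellow lip at about (395,220), and the scanner's face and tongue. I'll work out rough poses from these.

Run:
```python
from h import *
c=calibration('top')
def P(u,v,z,o,s=6): return plane(c,[(o[0]+u/s,o[1]+v/s)],z)[0]
oh=(364.6,139.6)
for n,u,v,z in [('coverL',78,228,.048),('coverR',235,227,.048),('cbackL',62,60,.048),('cbackR',210,55,.048),('lipL',142,484,.035),('lipR',213,482,.035),('tngtopL',130,325,.03),('tngtopR',197,325,.03),('slabnL',110,297,.038),('slabnR',206,297,.038)]:
    print(n,P(u,v,z,oh).round(4))
os=(224.6,114.6)
for n,u,v,z in [('faceL',52,345,.066),('faceR',305,350,.066),('stepL',62,160,.096),('stepR',308,178,.096),('backL',75,58,.096),('backR',312,68,.096),('tgL',150,457,.03),('tgR',213,462,.03),('tgfL',160,390,.03),('tgfR',215,390,.03)]:
    print(n,P(u,v,z,os).round(4))
s=get_state();T=rot(s['tool_rot']);print(T.as_matrix().round(3))
w=calibration('wrist');print(T.inv().apply(w['eye']-s['eef_pos']).round(4), (T.inv()*rot(w['orientation'])).as_matrix().round(3))
```

```text
coverL [ 0.5916 -0.1721  0.048 ]
coverR [ 0.5934 -0.2552  0.048 ]
cbackL [ 0.686 -0.165  0.048]
cbackR [ 0.69   -0.2449  0.048 ]
lipL [ 0.4568 -0.205   0.035 ]
lipR [ 0.4585 -0.2419  0.035 ]
tngtopL [ 0.5435 -0.2013  0.03  ]
tngtopR [ 0.5441 -0.237   0.03  ]
slabnL [ 0.5567 -0.1898  0.038 ]
slabnR [ 0.5574 -0.2407  0.038 ]
faceL [0.5973 0.2839 0.066 ]
faceR [0.5966 0.151  0.066 ]
stepL [0.6888 0.2782 0.096 ]
stepR [0.6807 0.1494 0.096 ]
backL [0.7463 0.2756 0.096 ]
backR [0.7424 0.1503 0.096 ]
tgL [0.5467 0.2365 0.03  ]
tgR [0.5445 0.2026 0.03  ]
tgfL [0.5841 0.2335 0.03  ]
tgfR [0.5845 0.2038 0.03  ]
[[-0.     0.249  0.968]
 [-0.001  0.968 -0.249]
 [-1.    -0.002 -0.   ]]
[-1.425e-01  1.000e-04 -7.940e-02] [[-0.     0.308 -0.951]
 [ 1.     0.     0.   ]
 [ 0.    -0.951 -0.308]]
```

```bash
cat >> h.py <<'E'
def tq(yaw):  # tool x down, z along heading yaw
    z=np.array([np.cos(yaw),np.sin(yaw),0]);x=np.array([0,0,-1.]);y=np.cross(z,x)
    return R.from_matrix(np.stack([x,y,z],1))
def delta(p,yaw,cur=None):
    if cur is None:
        s=get_state();cp,cr=s['eef_pos'],rot(s['tool_rot'])
    else: cp,cr=np.array(cur[0]),cur[1]
    return cr.inv().apply(np.array(p)-cp).round(4).tolist(),(cr.inv()*tq(yaw)).as_rotvec().round(4).tolist()
E
python3 - <<'E'
from h import *
a=([.43,.27,.30],-0.1);b=([.60,-.213,.20],.073)
print(delta(*a)); print(delta(*b))
E
```

```text
([-0.0691, -0.281, 0.3491], [-0.1517, -0.0002, 0.0015])
([0.0315, -0.7063, 0.6341], [-0.3247, -0.0003, 0.0015])
```

>>> play_rows(deltas=[[[-0.07,-0.28,0.35],[-0.15,0,0.0015],-1],[[-0.07,-0.28,0.35],[-0.15,0,0.0015],-1],[[-0.07,-0.28,0.35],[-0.15,0,0.0015],-1],[[-0.07,-0.28,0.35],[-0.15,0,0.0015],-1],[[-0.07,-0.28,0.35],[-0.15,0,0.0015],-1],[[-0.07,-0.28,0.35],[-0.15,0,0.0015],-1],[[-0.07,-0.28,0.35],[-0.15,0,0.0015],-1],[[-0.07,-0.28,0.35],[-0.15,0,0.0015],-1],[[-0.07,-0.28,0.35],[-0.15,0,0.0015],-1],[[-0.07,-0.28,0.35],[-0.15,0,0.0015],-1],[[-0.07,-0.28,0.35],[-0.15,0,0.0015],-1],[[-0.07,-0.28,0.35],[-0.15,0,0.0015],-1]])

```text
clock: 1.35
eef_pos: [0.4301, 0.2722, 0.301]
tool_rot: [0.706, 0.036, 0.707, -0.035]
contact_force: [0.1, -0.0, 0.8]
finger_gap: 0.002
```

Run:
```python
from h import *
cv2.imwrite("pics/w1.png",snapshot("wrist")[:,:,::-1])
s=get_state();print(s['joint_positions'].round(2),s['eef_pos'])
print(delta([.60,.215,.26],-0.03));
```

```text
[-0.35  0.16 -0.29  1.82  0.05  1.17  0.81] [0.42975712 0.2726582  0.3009342 ]
([0.0407, -0.0406, 0.1751], [-0.069, -0.0009, -0.0017])
```

View pics/w1.png

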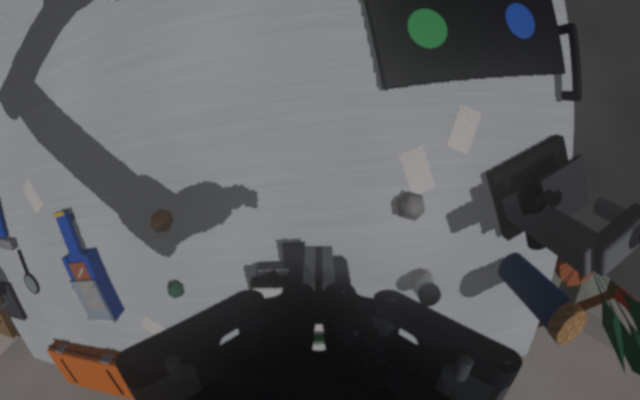

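The wrist view shows the hand hiding the scanner, which lies near (290,270). I'll move over the scanner for a closer look at its face and tongue.

>>> play_rows(deltas=[[[0.07,-0.04,0.21],[-0.07,0,0],-1],[[0.07,-0.04,0.21],[-0.07,0,0],-1],[[0.07,-0.04,0.21],[-0.07,0,0],-1],[[0.07,-0.04,0.21],[-0.07,0,0],-1],[[0.07,-0.04,0.21],[-0.07,0,0],-1],[[0.07,-0.04,0.21],[-0.07,0,0],-1],[[0.07,-0.04,0.21],[-0.07,0,0],-1],[[0.07,-0.04,0.21],[-0.07,0,0],-1]])

```text
clock: 2.2
eef_pos: [0.6344, 0.2128, 0.2315]
tool_rot: [0.707, 0.011, 0.707, -0.009]
contact_force: [-1.0, 1.0, 0.5]
finger_gap: 0.002
```

Run:
```python
from h import *
import pickle
w=calibration('wrist');im=snapshot("wrist")
pickle.dump(w,open('w2.pkl','wb'))
cv2.imwrite("pics/w2.png",im[:,:,::-1])
s=get_state();print(s['joint_positions'].round(2),s['eef_pos'],s['clock'])
```

```text
[-0.22  0.51 -0.2   1.5   0.11  1.14  1.1 ] [0.63462696 0.21253814 0.23194823] 2.25
```

View pics/w2.png

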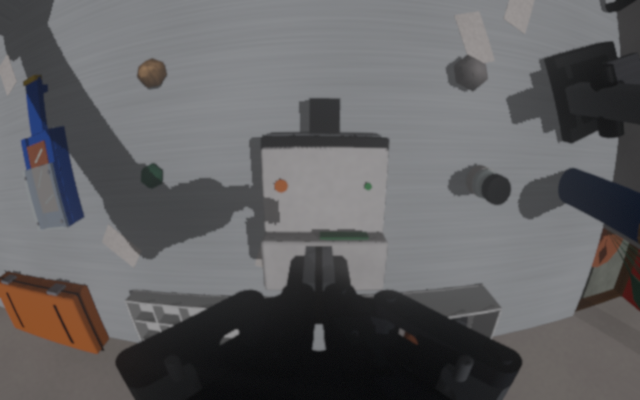

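The scanner shows clearly: tongue at (308–341, 98–133), front face at row 133–147, columns 262–389. Zooming.

Run:
```python
from h import *
im=cv2.imread('pics/w2.png')[:,:,::-1]
crop(im,250,90,400,190,5,'pics/w2c.png')
```

```text
(no output)
```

View pics/w2c.png

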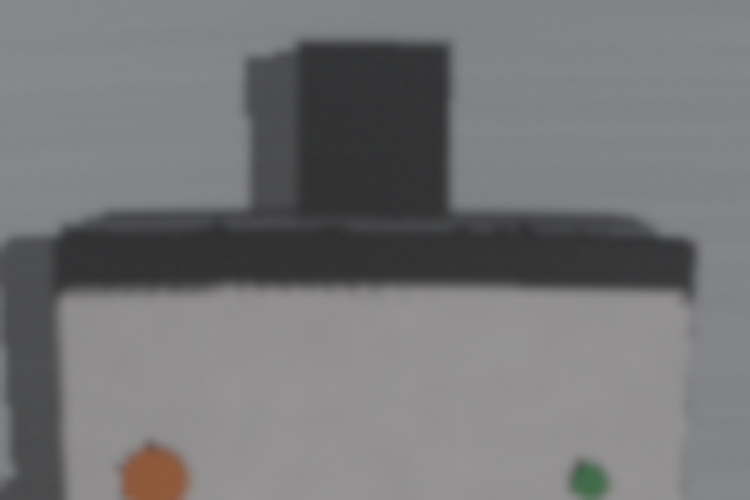

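Run:
```python
from h import *
import pickle
w=pickle.load(open('w2.pkl','rb'))
def P(u,v,z): return plane(w,[(249.6+u/5,89.6+v/5)],z,True)[0].round(4)
print(w['eye'])
for n,u,v,z in [('tipL',450,43,.03),('tipR',300,43,.03),('tgbL',447,212,.03),('tgbR',300,212,.03),
 ('whiteR',58,290,.066),('whiteL',692,290,.066),('darkR',58,235,.066),('darkL',694,240,.066),('lowR',100,215,.03),('lowL',640,215,.03),('midR',220,225,.044),
 ('sideR',65,480,.066),('sideL',686,480,.066)]: print(n,P(u,v,z))
```

```text
[0.55519268 0.21489332 0.37409094]
tipL [0.5482 0.2392 0.03  ]
tipR [0.5475 0.2065 0.03  ]
tgbL [0.5859 0.2378 0.03  ]
tgbR [0.5851 0.2053 0.03  ]
whiteR [0.5956 0.1568 0.066 ]
whiteL [0.599  0.2853 0.066 ]
darkR [0.5844 0.1575 0.066 ]
darkL [0.5888 0.2856 0.066 ]
lowR [0.5839 0.1606 0.03  ]
lowL [0.587  0.2813 0.03  ]
midR [0.586  0.1886 0.044 ]
sideR [0.6354 0.1555 0.066 ]
sideL [0.6391 0.285  0.066 ]
```

Run:
```python
from h import *
print(delta([.605,-.215,.20],.073))
```

```text
([0.0308, -0.4283, -0.0175], [-0.1014, 0.0004, -0.0027])
```

>>> play_rows(deltas=[[[0.03,-0.43,-0.018],[-0.1,0,-0.003],-1],[[0.03,-0.43,-0.018],[-0.1,0,-0.003],-1],[[0.03,-0.43,-0.018],[-0.1,0,-0.003],-1],[[0.03,-0.43,-0.018],[-0.1,0,-0.003],-1],[[0.03,-0.43,-0.018],[-0.1,0,-0.003],-1],[[0.03,-0.43,-0.018],[-0.1,0,-0.003],-1],[[0.03,-0.43,-0.018],[-0.1,0,-0.003],-1],[[0.03,-0.43,-0.018],[-0.1,0,-0.003],-1],[[0.03,-0.43,-0.018],[-0.1,0,-0.003],-1],[[0.03,-0.43,-0.018],[-0.1,0,-0.003],-1],[[0.03,-0.43,-0.018],[-0.1,0,-0.003],-1],[[0.03,-0.43,-0.018],[-0.1,0,-0.003],-1]])

```text
clock: 3.45
eef_pos: [0.605, -0.2162, 0.2013]
tool_rot: [0.707, -0.025, 0.706, 0.025]
contact_force: [0.6, 0.6, -0.1]
finger_gap: -0.0
```

Run:
```python
from h import *
import pickle
w=calibration('wrist');im=snapshot("wrist")
pickle.dump(w,open('w3.pkl','wb'))
cv2.imwrite("pics/w3.png",im[:,:,::-1])
s=get_state();print(s['joint_positions'].round(2),s['eef_pos'],s['tool_rot'],s['clock'],w['eye'])
crop(im,235,30,405,230,4,'pics/w3c.png')
```

```text
[ 0.38  0.48 -0.11  1.61  0.06  1.05  1.9 ] [ 0.60512241 -0.2160944   0.20128122] [ 0.70715433 -0.02560192  0.70614433  0.02524826] 3.5 [ 0.52568252 -0.22155244  0.34375996]
```

View pics/w3.png

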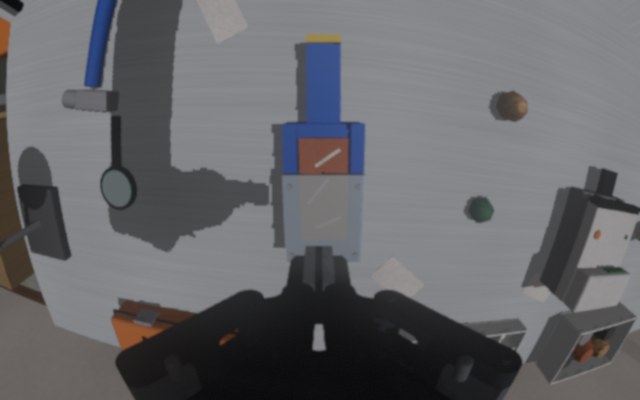

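View pics/w3c.png

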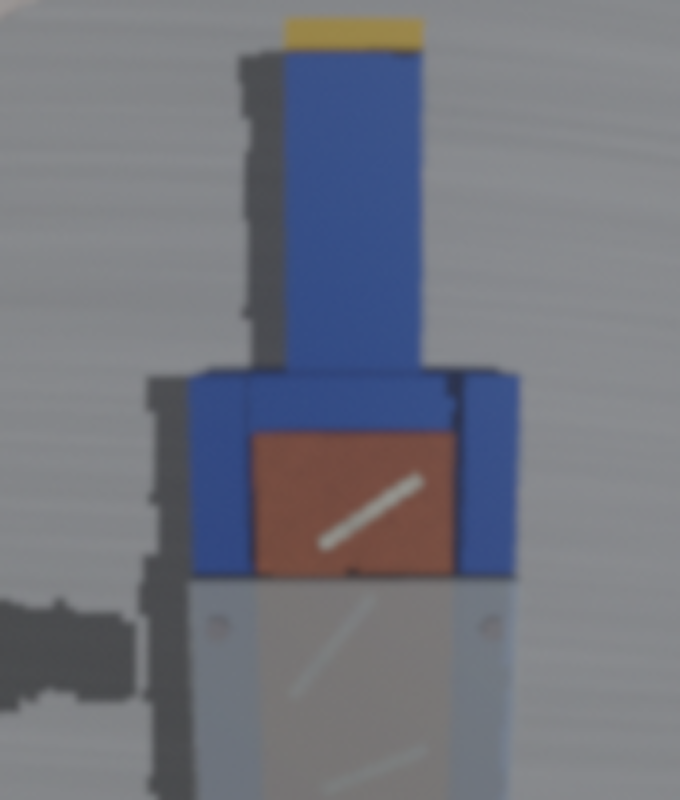

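The holder is now clear: yellow lip at (323,38), slab's bare end at (298–349, 138–174), cover edge at row 174. Measuring.

Run:
```python
from h import *
import pickle
w=pickle.load(open('w3.pkl','rb'))
def P(u,v,z): return plane(w,[(234.6+u/4,29.6+v/4)],z,True)[0].round(4)
for n,u,v,z in [('coverR',190,578,.048),('coverL',515,578,.048),('slabR',252,433,.038),('slabL',456,433,.038),('slabR2',256,573,.038),('slabL2',455,573,.038),
 ('deckR',192,372,.0375),('deckL',518,375,.0375),('tongR',286,365,.03),('tongL',420,365,.03),('lipR',286,50,.035),('lipL',422,50,.035),('lipoR',286,18,.035),('lipoL',422,18,.035)]: print(n,P(u,v,z))
```

```text
coverR [ 0.5958 -0.2524  0.048 ]
coverL [ 0.59   -0.1727  0.048 ]
slabR [ 0.5602 -0.2398  0.038 ]
slabL [ 0.5565 -0.1895  0.038 ]
slabR2 [ 0.5957 -0.2367  0.038 ]
slabL2 [ 0.5921 -0.1865  0.038 ]
deckR [ 0.5459 -0.2555  0.0375]
deckL [ 0.5407 -0.1754  0.0375]
tongR [ 0.5433 -0.2328  0.03  ]
tongL [ 0.5408 -0.1992  0.03  ]
lipR [ 0.4638 -0.2381  0.035 ]
lipL [ 0.4613 -0.2051  0.035 ]
lipoR [ 0.4555 -0.2387  0.035 ]
lipoL [ 0.4529 -0.2056  0.035 ]
```

Run:
```python
from h import *
print(delta([.5744,-.2134,.20],.0725),delta([.5744,-.2134,.055],.0725))
print(rot(get_state()['tool_rot']).as_matrix().round(4))
```

```text
([0.0012, 0.0049, -0.0305], [-0.0006, 0.0014, 0.0006]) ([0.1462, 0.005, -0.0307], [-0.0006, 0.0014, 0.0006])
[[ 1.400e-03 -7.190e-02  9.974e-01]
 [-4.000e-04  9.974e-01  7.190e-02]
 [-1.000e+00 -6.000e-04  1.400e-03]]
```

>>> play_rows(deltas=[[[0.04,0.005,-0.0307],[0,0.0014,0],-1],[[0.09,0.005,-0.0307],[0,0.0014,0],-1],[[0.13,0.005,-0.0307],[0,0.0014,0],-1],[[0.146,0.005,-0.0307],[0,0.0014,0],-1],[[0.146,0.005,-0.0307],[0,0.0014,0],-1],[[0.146,0.005,-0.0307],[0,0.0014,0],-1],[[0.146,0.005,-0.0307],[0,0.0014,0],-1]])

```text
clock: 4.2
eef_pos: [0.5758, -0.2167, 0.0571]
tool_rot: [0.708, -0.025, 0.706, 0.023]
contact_force: [-0.3, 0.1, 1.0]
finger_gap: -0.002
```

Run:
```python
from h import *
im=snapshot("wrist")
crop(im,220,60,420,260,3,'pics/w4c.png')
s=get_state();print(s['eef_pos'],s['contact_force'])
print(delta([.5744,-.2134,.038],.0725))
```

```text
[ 0.57558314 -0.21684997  0.05711798] [ 0.09009737 -0.78123264  0.09209981]
([0.0191, 0.0036, -0.001], [-0.004, 0.0029, 0.0032])
```

View pics/w4c.png

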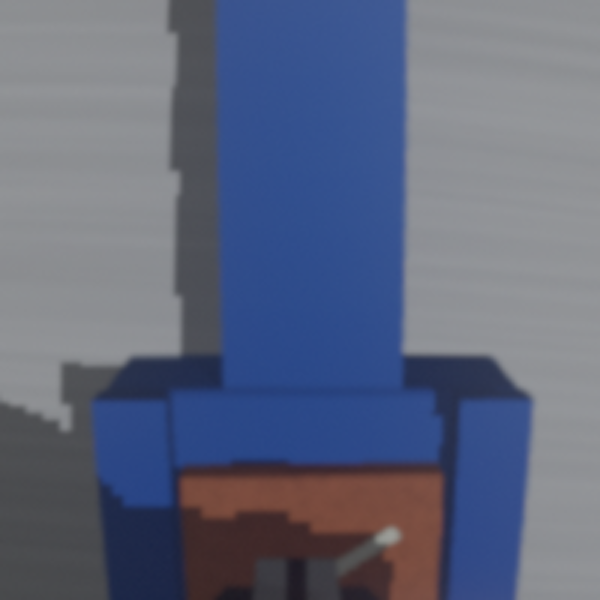

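The picture shows the finger pair about 3 mm to the slab's right of centre (fingers at u≈297, slab centre at 311 in the crop). I'll correct that while descending.

>>> play_rows(deltas=[[[0.005,0.0036,-0.001],[-0.004,0.003,0.003],-1],[[0.01,0.0036,-0.001],[-0.004,0.003,0.003],-1],[[0.016,0.0036,-0.001],[-0.004,0.003,0.003],-1],[[0.016,0.0036,-0.001],[-0.004,0.003,0.003],-1]])

```text
clock: 4.65
eef_pos: [0.5722, -0.2129, 0.0383]
tool_rot: [0.705, -0.025, 0.708, 0.026]
contact_force: [0.5, 0.1, -0.6]
finger_gap: 0.006
```

>>> play_rows(deltas=[[[0.002,0,0],[0,0,0],-1],[[0.004,0,0],[0,0,0],-1],[[0.004,0,0],[0,0,0],-1]])

```text
clock: 4.95
eef_pos: [0.5723, -0.213, 0.038]
tool_rot: [0.705, -0.025, 0.708, 0.026]
contact_force: [-9.9, 2.9, 29.2]
finger_gap: 0.001
```

Run:
```python
from h import *
s=get_state();print(s['eef_pos'],s['contact_force'])
d=-np.array([np.cos(.0725),np.sin(.0725),0])
print(rot(s['tool_rot']).inv().apply(d*.04).round(4),rot(s['tool_rot']).inv().apply(d*.093).round(4), delta(s['eef_pos'],.0725))
```

```text
[ 0.57234059 -0.2129977   0.03801125] [-9.85141789  2.90868687 29.20762538]
[ 0.0002 -0.     -0.04  ] [ 0.0004 -0.     -0.093 ] ([0.0, 0.0, 0.0], [-0.0005, -0.0043, -0.0011])
```

Contact at z 0.038, 29 N. I'll ease off about 1 mm and draw 30 mm at 40 mm/s.

>>> play_rows(deltas=[[[-0.001,0,0],[0,0,0],-1],[[-0.001,0,-0.003],[0,0,0],-1],[[-0.001,0,-0.006],[0,0,0],-1],[[-0.001,0,-0.01],[0,0,0],-1],[[-0.001,0,-0.014],[0,0,0],-1],[[-0.001,0,-0.018],[0,0,0],-1],[[-0.001,0,-0.022],[0,0,0],-1],[[-0.001,0,-0.026],[0,0,0],-1],[[-0.001,0,-0.03],[0,0,0],-1],[[-0.001,0,-0.03],[0,0,0],-1]])

```text
clock: 5.95
eef_pos: [0.5458, -0.2158, 0.0381]
tool_rot: [0.708, -0.026, 0.706, 0.025]
contact_force: [2.7, 1.0, 11.6]
finger_gap: -0.002
```

Run:
```python
from h import *
im=snapshot("wrist")
crop(im,220,0,420,260,3,'pics/w5c.png')
```

```text
(no output)
```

View pics/w5c.png

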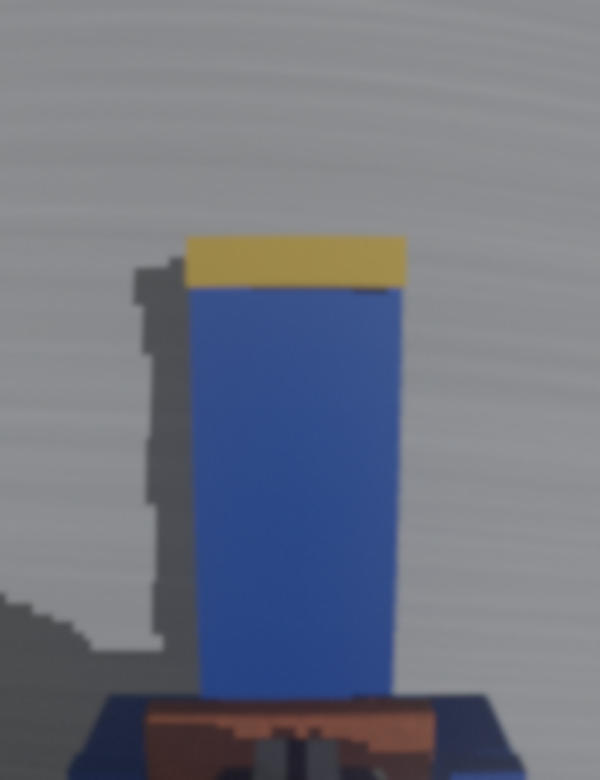

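The slab follows: its near edge is at the end of the channel (row ~700 in the crop). Continuing.

>>> play_rows(deltas=[[[0.0003,0,-0.004],[0,0,0],-1],[[0.0005,0,-0.009],[0,0,0],-1],[[0.0005,0,-0.014],[0,0,0],-1],[[0.0005,0,-0.019],[0,0,0],-1],[[0.0005,0,-0.024],[0,0,0],-1],[[0.0005,0,-0.029],[0,0,0],-1],[[0.0005,0,-0.034],[0,0,0],-1],[[0.0005,0,-0.039],[0,0,0],-1],[[0.0005,0,-0.044],[0,0,0],-1],[[0.0005,0,-0.049],[0,0,0],-1],[[0.0005,0,-0.054],[0,0,0],-1],[[0.0005,0,-0.054],[0,0,0],-1]])

```text
clock: 7.2
eef_pos: [0.4926, -0.2201, 0.038]
tool_rot: [0.708, -0.026, 0.705, 0.025]
contact_force: [3.2, -0.6, 13.0]
finger_gap: -0.0
```

Run:
```python
from h import *
im=snapshot("wrist")
crop(im,220,0,420,260,3,'pics/w6c.png')
im=snapshot("top")
crop(im,365,140,415,230,6,'pics/t6.png')
```

```text
(no output)
```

View pics/w6c.png

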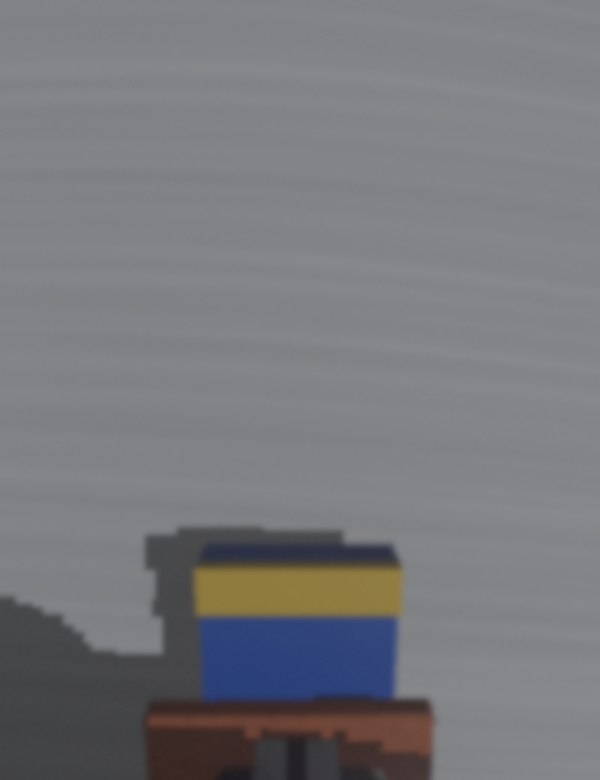

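View pics/t6.png

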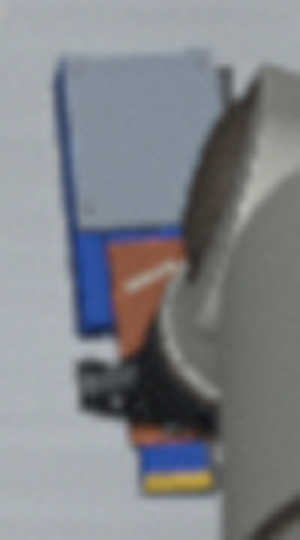

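The slab's far end is just clear of the cover (row 240 against cover edge 228), with about 15 mm of tongue left before the lip. Drawing on slowly.

>>> play_rows(deltas=[[[0.0,0,-0.003],[0,0,0],-1],[[0.0,0,-0.007],[0,0,0],-1],[[0.0,0,-0.01],[0,0,0],-1],[[0.0,0,-0.012],[0,0,0],-1],[[0.0,0,-0.013],[0,0,0],-1],[[0.0,0,-0.013],[0,0,0],-1]])

```text
clock: 7.9
eef_pos: [0.4803, -0.221, 0.0381]
tool_rot: [0.708, -0.026, 0.705, 0.025]
contact_force: [4.5, -0.2, 12.4]
finger_gap: 0.002
```

Run:
```python
from h import *
im=snapshot("wrist")
crop(im,220,100,420,260,3,'pics/w7c.png')
```

```text
(no output)
```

View pics/w7c.png

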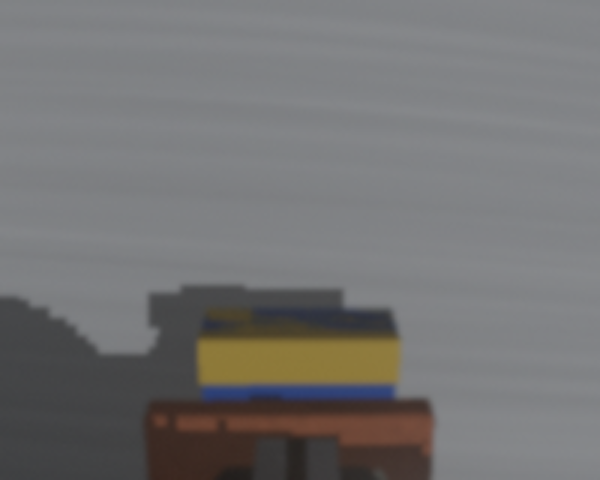

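>>> play_rows(deltas=[[[0.0,0,-0.001],[0,0,0],-1],[[0.0,0,-0.002],[0,0,0],-1],[[0.0,0,-0.003],[0,0,0],-1],[[0.0,0,-0.003],[0,0,0],-1]])

```text
clock: 8.35
eef_pos: [0.4775, -0.2212, 0.0381]
tool_rot: [0.708, -0.026, 0.705, 0.025]
contact_force: [4.0, 0.9, 12.9]
finger_gap: 0.001
```

>>> play_rows(deltas=[[[-0.005,0,0],[0,0,0],-1],[[-0.02,0,0],[0,0,0],-1],[[-0.06,0,0.01],[0,0,0],-1],[[-0.1,0,0.04],[0,0,0],-0.5],[[-0.1,0,0.08],[0,0,0],0],[[-0.1,0,0.11],[0,0,0],0.5],[[-0.1,0,0.11],[0,0,0],1],[[-0.1,0,0.11],[0,0,0],1],[[-0.1,0,0.11],[0,0,0],1]])

```text
clock: 9.25
eef_pos: [0.5805, -0.2126, 0.134]
tool_rot: [0.704, -0.025, 0.709, 0.026]
contact_force: [0.0, -0.1, 0.6]
finger_gap: 0.991
```

Run:
```python
from h import *
import pickle
w=calibration('wrist');im=snapshot("wrist")
pickle.dump(w,open('w8.pkl','wb'))
cv2.imwrite('pics/w8.png',im[:,:,::-1])
crop(im,220,30,420,230,4,'pics/w8c.png')
s=get_state();print(s['eef_pos'],s['tool_rot'],s['joint_positions'].round(2))
```

```text
[ 0.58064601 -0.21272778  0.13427658] [ 0.70426726 -0.02457203  0.70904374  0.02570648] [ 0.4   0.52 -0.12  1.72  0.08  0.91  1.89]
```

View pics/w8c.png

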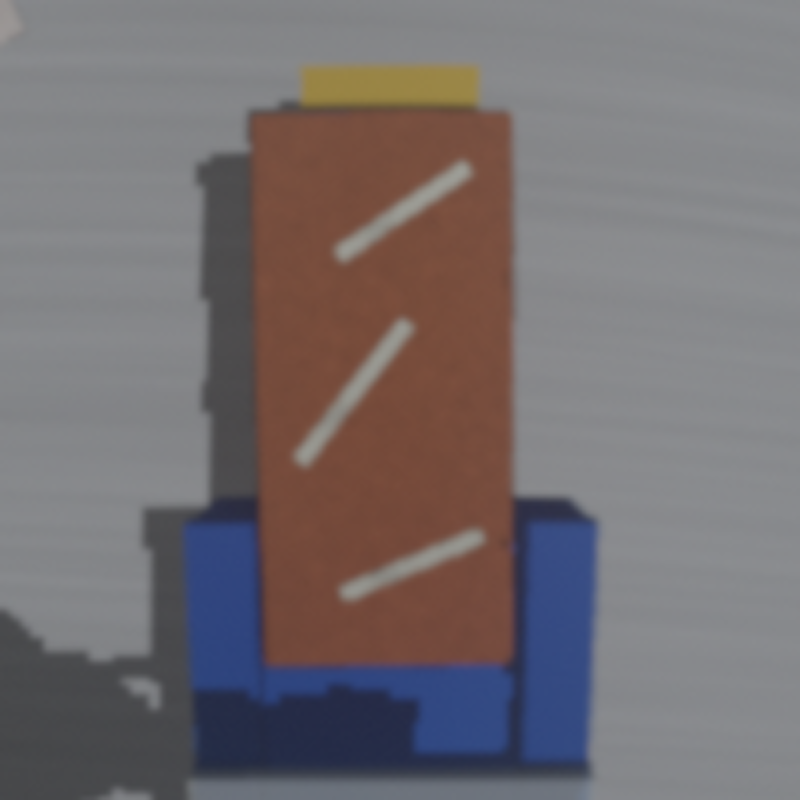

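The slab lies flat on the tongue, its near end at the lip (crop row 110) and its far end (row 665) well clear of the cover edge (row 772). Measuring its corners.

Run:
```python
from h import *
import pickle
w=pickle.load(open('w8.pkl','rb'))
def P(u,v,z): return plane(w,[(219.6+u/4,29.6+v/4)],z,True)[0]
c=np.array([P(u,v,.038) for u,v in [(250,113),(511,112),(512,665),(265,665)]])
print(c.round(4)); n=(c[0]+c[1])/2;f=(c[2]+c[3])/2;ctr=c.mean(0);print(n,f,ctr)
yaw=np.arctan2(*(f-n)[1::-1]);print('yaw',yaw)
g=ctr-.030*np.array([np.cos(yaw),np.sin(yaw),0]);g[2]=.012;print('grasp',g)
up=g.copy();up[2]=.10
print(delta(up,yaw),delta(g,yaw))
```

```text
[[ 0.4657 -0.2478  0.038 ]
 [ 0.4622 -0.1986  0.038 ]
 [ 0.5711 -0.1891  0.038 ]
 [ 0.5746 -0.2389  0.038 ]]
[ 0.4639597  -0.22321231  0.038     ] [ 0.57288577 -0.21399576  0.038     ] [ 0.51842274 -0.21860403  0.038     ]
yaw 0.08441185201205183
grasp [ 0.48852955 -0.22113338  0.012     ]
([0.0349, -0.0019, -0.0922], [-0.0133, -0.0067, -0.0019]) ([0.1229, -0.0021, -0.0917], [-0.0133, -0.0067, -0.0019])
```

>>> play_rows(deltas=[[[0.02,-0.002,-0.05],[-0.012,-0.0067,-0.002],1],[[0.035,-0.002,-0.092],[-0.012,-0.0067,-0.002],1],[[0.055,-0.002,-0.092],[-0.012,-0.0067,-0.002],1],[[0.055,-0.002,-0.092],[-0.012,-0.0067,-0.002],1],[[0.055,-0.002,-0.092],[-0.012,-0.0067,-0.002],1],[[0.055,-0.002,-0.092],[-0.012,-0.0067,-0.002],1]])

```text
clock: 9.9
eef_pos: [0.4926, -0.2211, 0.0817]
tool_rot: [0.708, -0.03, 0.705, 0.029]
contact_force: [1.0, -0.2, 1.0]
finger_gap: 0.999
```

Run:
```python
from h import *
im=snapshot("wrist")
cv2.imwrite('pics/w9.png',im[:,:,::-1])
s=get_state();print(s['eef_pos'],s['tool_rot'])
print(delta([.4885,-.2211,.012],.082))
```

```text
[ 0.49262516 -0.22100885  0.08168354] [ 0.7082997  -0.0305006   0.70463217  0.02957613]
([0.0697, 0.0004, -0.0045], [0.003, 0.0051, 0.0015])
```

View pics/w9.png

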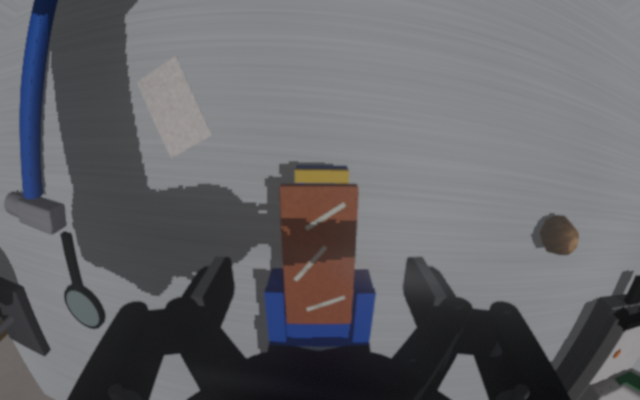

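The open fingers (inner edges at u≈232 and 405) straddle the slab (282–356) centrally. Descending.

>>> play_rows(deltas=[[[0.02,0,-0.0045],[0.003,0.005,0.0015],1],[[0.04,0,-0.0045],[0.003,0.005,0.0015],1],[[0.055,0,-0.0045],[0.003,0.005,0.0015],1],[[0.063,0,-0.0045],[0.003,0.005,0.0015],1],[[0.067,0,-0.0045],[0.003,0.005,0.0015],1],[[0.067,0,-0.0045],[0.003,0.005,0.0015],1],[[0.067,0,-0.0045],[0.003,0.005,0.0015],1]])

```text
clock: 10.65
eef_pos: [0.487, -0.2214, 0.0139]
tool_rot: [0.706, -0.029, 0.707, 0.029]
contact_force: [-0.5, -0.1, 0.8]
finger_gap: 0.998
```

Run:
```python
from h import *
s=get_state();print(s['eef_pos'],s['tool_rot'],s['contact_force'])
print(delta([.4885,-.2211,.012],.082))
im=snapshot("wrist")
cv2.imwrite('pics/w10.png',im[:,:,::-1])
```

```text
[ 0.48696195 -0.22138525  0.01393572] [ 0.70593028 -0.02855817  0.70711403  0.02892444] [-0.49106844 -0.11924736  0.76338964]
([0.0019, 0.0002, 0.0016], [-0.0007, -0.0017, -0.0006])
```

View pics/w10.png

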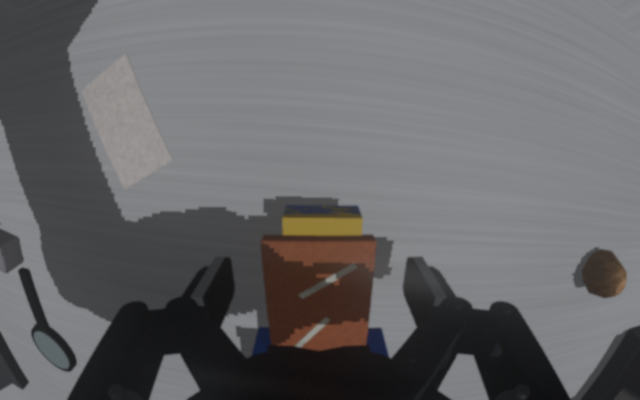

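>>> play_rows(deltas=[[[0.003,0,0.0015],[0,-0.0017,0],1],[[0.003,0,0.0015],[0,-0.0017,0],0.6],[[0.003,0,0.0015],[0,-0.0017,0],0.3],[[0.003,0,0.0015],[0,-0.0017,0],-1],[[0.003,0,0.0015],[0,-0.0017,0],-1],[[0.003,0,0.0015],[0,-0.0017,0],-1],[[0.003,0,0.0015],[0,-0.0017,0],-1],[[0.003,0,0.0015],[0,-0.0017,0],-1],[[0.003,0,0.0015],[0,-0.0017,0],-1],[[0.003,0,0.0015],[0,-0.0017,0],-1]])

```text
clock: 11.7
eef_pos: [0.4882, -0.2213, 0.0108]
tool_rot: [0.706, -0.028, 0.707, 0.029]
contact_force: [-1.3, 0.7, 5.6]
finger_gap: 0.574
```

Run:
```python
from h import *
s=get_state();print(s['eef_pos'],s['tool_rot'],s['contact_force'],s['finger_gap'])
im=snapshot("wrist")
cv2.imwrite('pics/w11.png',im[:,:,::-1])
```

```text
[ 0.48817082 -0.22125349  0.01082863] [ 0.70641997 -0.02847414  0.70662763  0.02893855] [-1.27558988  0.67335267  5.63179345] 0.574266831788411
```

View pics/w11.png

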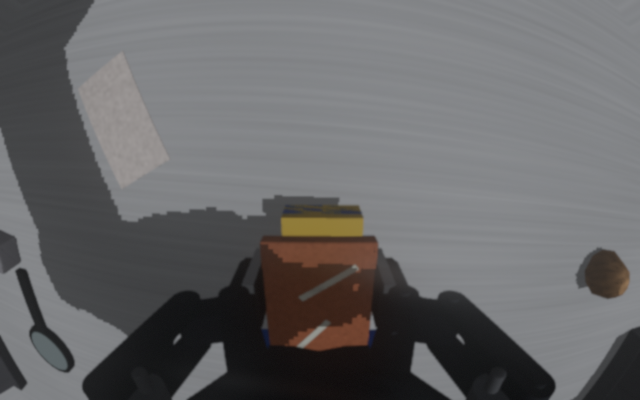

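The slab is held by its long sides (gap 0.574 ≈ 49 mm). Lifting straight up.

>>> play_rows(deltas=[[[-0.005,0,0],[0,0,0],-1],[[-0.015,0,0],[0,0,0],-1],[[-0.03,0,0],[0,0,0],-1],[[-0.05,0,0],[0,0,0],-1],[[-0.07,0,0],[0,0,0],-1],[[-0.09,0,0],[0,0,0],-1],[[-0.11,0,0],[0,0,0],-1],[[-0.11,0,0],[0,0,0],-1]])

```text
clock: 12.55
eef_pos: [0.4903, -0.2222, 0.1242]
tool_rot: [0.708, -0.029, 0.705, 0.028]
contact_force: [0.1, -1.4, -1.4]
finger_gap: 0.572
```

Run:
```python
from h import *
s=get_state();print(s['eef_pos'],s['tool_rot'],s['contact_force'],s['finger_gap'])
print(delta([.442,.2258,.12],-.034))
im=snapshot("wrist")
cv2.imwrite('pics/w12.png',im[:,:,::-1])
im=snapshot("scene")
crop(im,220,140,480,280,3,'pics/s12.png')
```

```text
[ 0.49029434 -0.22217593  0.12419642] [ 0.7083158  -0.02934669  0.70472916  0.02800545] [ 0.13361037 -1.36022464 -1.41944557] 0.5722231341013752
([0.0032, 0.4504, -0.0118], [0.1151, 0.0051, 0.0018])
```

View pics/w12.png

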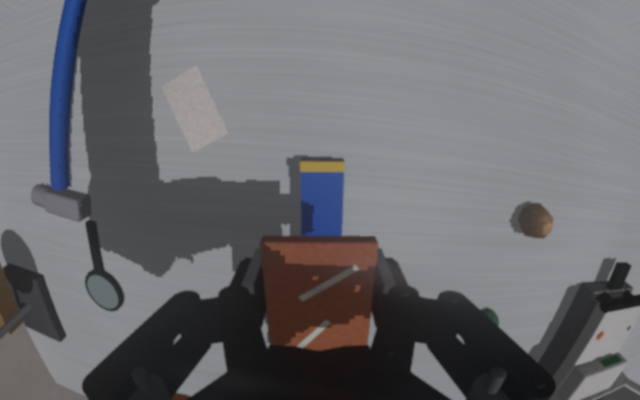

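View pics/s12.png

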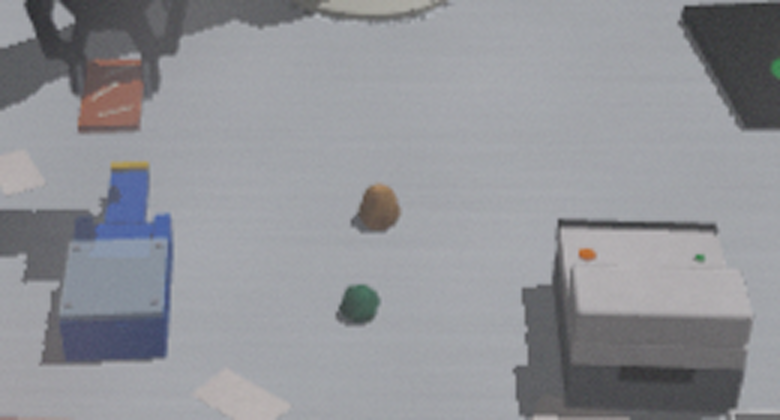

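The slab is held flat and stable, clear of the holder. Carrying it across to in front of the scanner, above the table things.

>>> play_rows(deltas=[[[0.0,0.02,0],[0.01,0.001,0],-1],[[0.0,0.06,0],[0.02,0.002,0],-1],[[0.0,0.1,0],[0.03,0.003,0],-1],[[0.0,0.14,-0.003],[0.04,0.004,0],-1],[[0.0,0.18,-0.005],[0.05,0.005,0.001],-1],[[0.0,0.22,-0.007],[0.06,0.005,0.001],-1],[[0.0,0.26,-0.009],[0.07,0.005,0.002],-1],[[0.0,0.3,-0.01],[0.08,0.005,0.002],-1],[[0.0,0.34,-0.01],[0.09,0.005,0.002],-1],[[0.0,0.38,-0.011],[0.1,0.005,0.002],-1],[[0.0,0.42,-0.012],[0.11,0.005,0.002],-1],[[0.002,0.44,-0.012],[0.115,0.005,0.002],-1],[[0.003,0.45,-0.012],[0.115,0.005,0.002],-1],[[0.003,0.45,-0.012],[0.115,0.005,0.002],-1],[[0.003,0.45,-0.012],[0.115,0.005,0.002],-1]])

```text
clock: 14.15
eef_pos: [0.4393, 0.2246, 0.1172]
tool_rot: [0.704, 0.013, 0.71, -0.012]
contact_force: [-0.3, -1.0, -1.7]
finger_gap: 0.571
```

Run:
```python
from h import *
s=get_state();print(s['eef_pos'],s['tool_rot'],s['contact_force'],s['finger_gap'],s['clock'])
print(delta([.442,.2258,.0135],-.033))
im=snapshot("wrist")
cv2.imwrite('pics/w13.png',im[:,:,::-1])
im=snapshot("top")
crop(im,205,100,325,260,5,'pics/t13.png')
```

```text
[0.43927371 0.22461999 0.11719277] [ 0.70442243  0.01270467  0.70956715 -0.01191978] [-0.30920253 -0.97902177 -1.70470384] 0.5708093836317272 14.15
([0.1037, 0.0012, 0.0034], [-0.0018, -0.0073, -0.001])
```

View pics/w13.png

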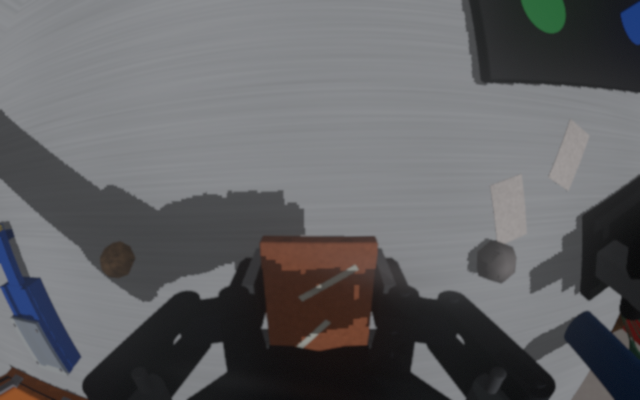

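View pics/t13.png

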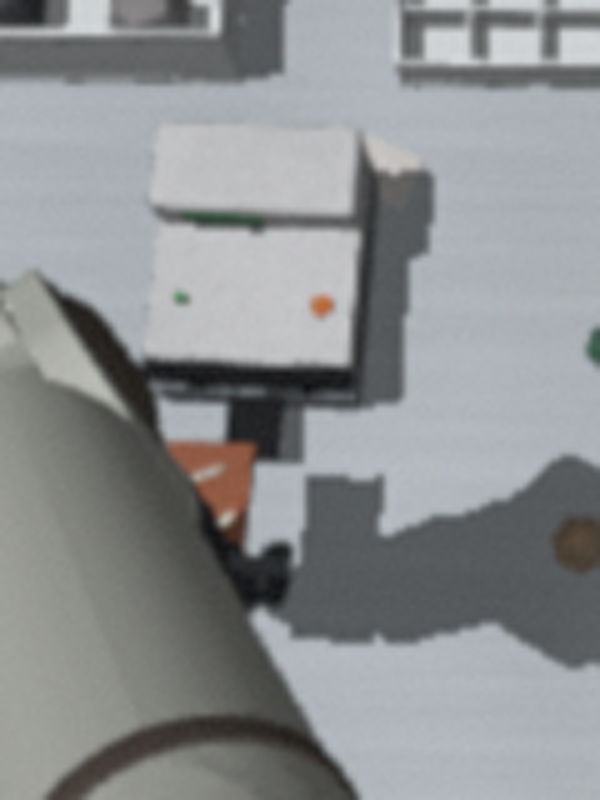

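>>> play_rows(deltas=[[[0.02,0.001,0.003],[-0.002,-0.007,-0.001],-1],[[0.05,0.001,0.003],[-0.002,-0.007,-0.001],-1],[[0.08,0.001,0.003],[-0.002,-0.007,-0.001],-1],[[0.095,0.001,0.003],[-0.002,-0.007,-0.001],-1],[[0.1,0.001,0.003],[-0.002,-0.007,-0.001],-1],[[0.1,0.001,0.003],[-0.002,-0.007,-0.001],-1],[[0.1,0.001,0.003],[-0.002,-0.007,-0.001],-1]])

```text
clock: 14.95
eef_pos: [0.4428, 0.2274, 0.0187]
tool_rot: [0.708, 0.012, 0.706, -0.011]
contact_force: [-0.6, 0.4, -1.1]
finger_gap: 0.568
```

Run:
```python
from h import *
s=get_state();print(s['eef_pos'],s['tool_rot'],s['contact_force'],s['finger_gap'],s['clock'])
print(delta([.442,.2258,.0135],-.033))
im=snapshot("top")
crop(im,225,145,305,235,8,'pics/t14.png')
im=snapshot("scene")
crop(im,390,170,490,290,6,'pics/s14.png')
im=snapshot("wrist")
cv2.imwrite('pics/w14.png',im[:,:,::-1])
```

```text
[0.44283944 0.22736115 0.01867696] [ 0.70782837  0.01231387  0.7061942  -0.01082193] [-0.62231925  0.44314272 -1.08915715] 0.5683102638870077 14.95
([0.0052, -0.0016, -0.0008], [0.0003, 0.0023, -0.0021])
```

View pics/t14.png

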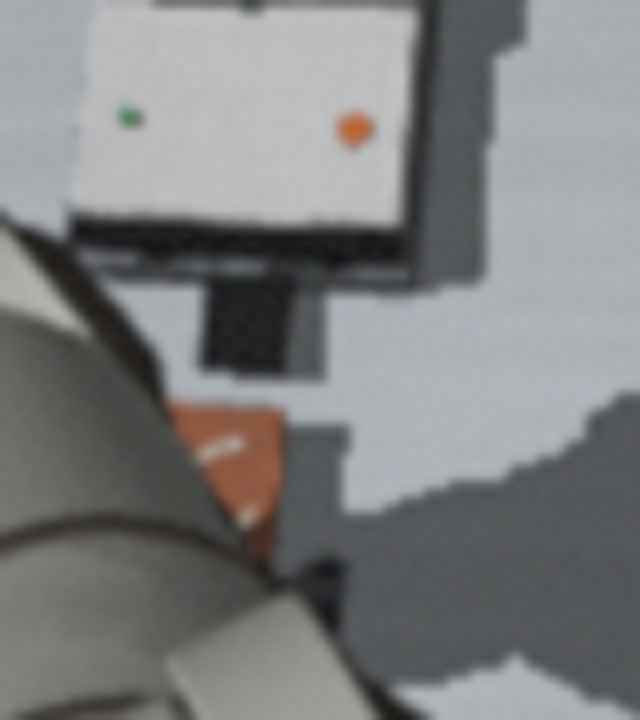

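View pics/s14.png

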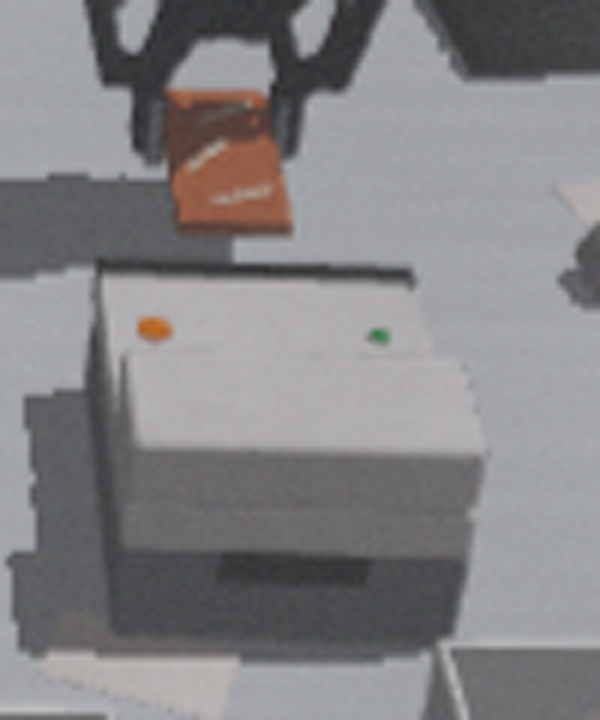

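View pics/w14.png

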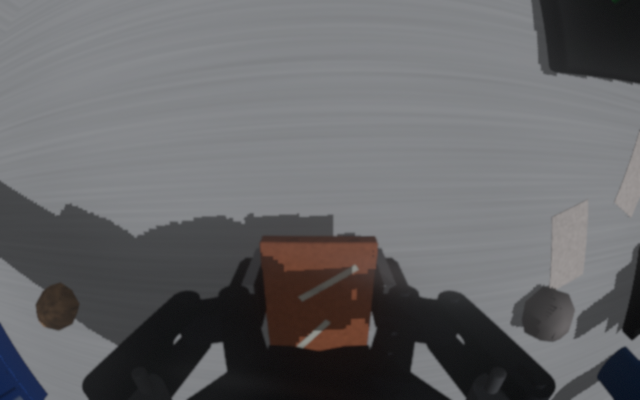

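Run:
```python
from h import *
c=calibration('top')
def P(u,v,z): return plane(c,[(224.6+u/8,144.6+v/8)],z)[0].round(4)
print('slabR far',P(285,410,.046),'slab R near',P(270,555,.046))
print('tongue R',P(290,377,.03),P(296,285,.03),'L',P(200,368,.03),P(207,285,.03))
print('face',P(72,240,.066),P(412,262,.066),P(72,216,.066),P(412,228,.066))
```

```text
slabR far [0.5266 0.1983 0.046 ] slab R near [0.4684 0.2008 0.046 ]
tongue R [0.5441 0.2002 0.03  ] [0.5825 0.1999 0.03  ] L [0.5473 0.2365 0.03  ] [0.5819 0.2359 0.03  ]
face [0.5891 0.2823 0.066 ] [0.5822 0.1482 0.066 ] [0.599 0.283 0.066] [0.5961 0.1489 0.066 ]
```

Run:
```python
from h import *
c=calibration('scene')
def P(u,v,z): return plane(c,[(389.6+u/6,169.6+v/6)],z)[0].round(4)
for n,u,v,z in [('slab far -y',180,223,.046),('slab far +y',290,223,.046),('lower -y',180,236,.038),('lower +y',292,236,.038),('slab near -y',168,92,.046),('slab near+y',266,92,.046),('face -y',97,262,.066),('face +y',412,272,.066),('step -y',130,357,.096),('step +y',468,360,.096)]: print(n,P(u,v,z))
# earlier holder in scene0
def Q(u,v,z): return plane(c,[(224.6+u/6,179.6+v/6)],z)[0].round(4)
print('lip',Q(193,88,.035),Q(268,88,.035),'tongue',Q(188,170,.03),Q(264,170,.03))
```

```text
slab far -y [0.5298 0.2012 0.046 ]
slab far +y [0.5293 0.2489 0.046 ]
lower -y [0.5282 0.2021 0.038 ]
lower +y [0.5277 0.251  0.038 ]
slab near -y [0.4221 0.2093 0.046 ]
slab near+y [0.4216 0.2548 0.046 ]
face -y [0.5881 0.1575 0.066 ]
face +y [0.5937 0.2868 0.066 ]
step -y [0.6933 0.1567 0.096 ]
step +y [0.6936 0.2849 0.096 ]
lip [ 0.4577 -0.2382  0.035 ] [ 0.4573 -0.2034  0.035 ] tongue [ 0.517  -0.2324  0.03  ] [ 0.5166 -0.1983  0.03  ]
```

Run:
```python
from h import *
print(delta([.442,.2251,.0135],-.033))
print(delta([.442+.055,.2251-.055*.033,.0135],-.033))
```

```text
([0.0054, -0.0027, -0.0008], [0.0009, 0.0029, -0.0026])
([0.0056, -0.0028, 0.0542], [0.0009, 0.0029, -0.0026])
```

>>> play_rows(deltas=[[[0.005,-0.0028,0],[0.001,0.003,-0.0026],-1],[[0.005,-0.0028,0],[0.001,0.003,-0.0026],-1],[[0.005,-0.0028,0.008],[0.001,0.003,-0.0026],-1],[[0.005,-0.0028,0.016],[0.001,0.003,-0.0026],-1],[[0.005,-0.0028,0.024],[0.001,0.003,-0.0026],-1],[[0.005,-0.0028,0.032],[0.001,0.003,-0.0026],-1],[[0.005,-0.0028,0.04],[0.001,0.003,-0.0026],-1],[[0.005,-0.0028,0.048],[0.001,0.003,-0.0026],-1],[[0.005,-0.0028,0.048],[0.001,0.003,-0.0026],-1],[[0.005,-0.0028,0.048],[0.001,0.003,-0.0026],-1]])

```text
clock: 16.1
eef_pos: [0.4897, 0.2231, 0.0128]
tool_rot: [0.706, 0.011, 0.708, -0.012]
contact_force: [0.4, -0.5, -0.7]
finger_gap: 0.573
```

Run:
```python
from h import *
s=get_state();print(s['eef_pos'],s['tool_rot'],s['contact_force'],s['finger_gap'],s['clock'])
print(delta([.492,.2251-.05*.033,.0135],-.033))
im=snapshot("top")
crop(im,225,145,305,235,8,'pics/t15.png')
im=snapshot("scene")
crop(im,390,170,490,290,6,'pics/s15.png')
```

```text
[0.48974201 0.22310912 0.01275775] [ 0.70614478  0.01133407  0.70787393 -0.0120663 ] [ 0.35879517 -0.45835288 -0.69572091] 0.5732036074194338 16.1
([-0.0007, 0.0004, 0.0022], [-0.0001, -0.0024, 0.0011])
```

View pics/t15.png

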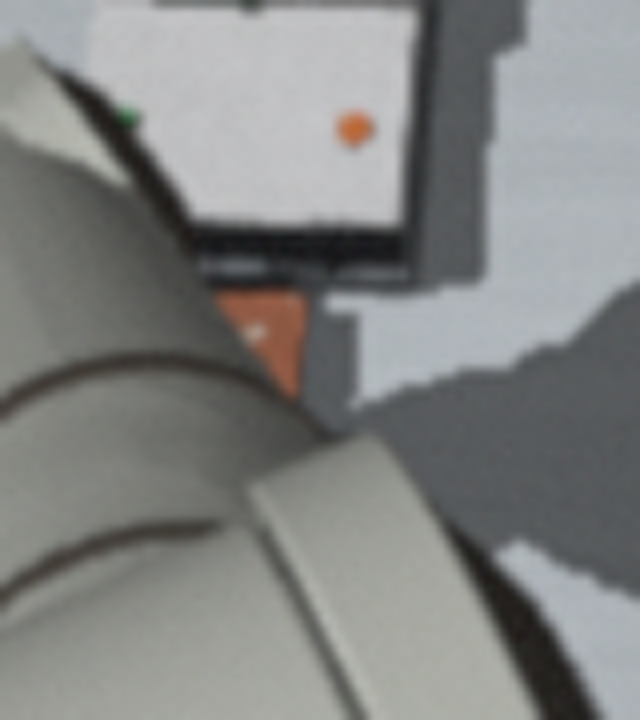

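View pics/s15.png

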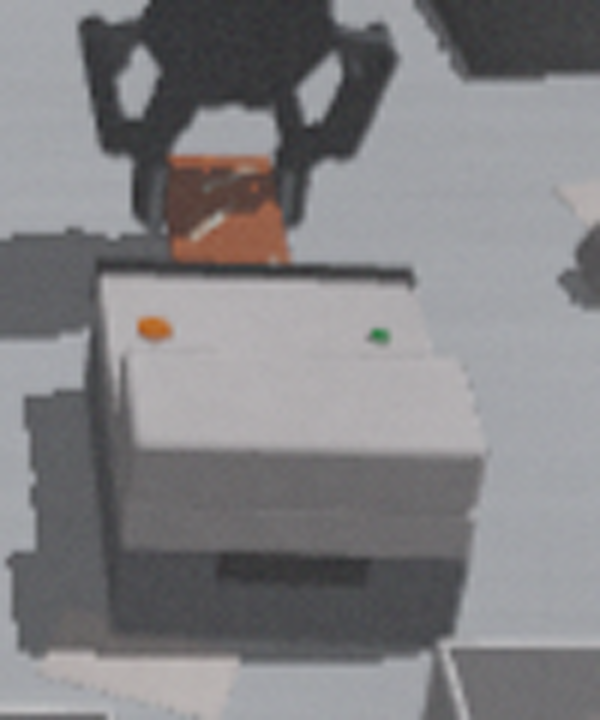

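Run:
```python
from h import *
c=calibration('scene')
def P(u,v,z): return plane(c,[(389.6+u/6,169.6+v/6)],z)[0].round(4)
for n,u,v,z in [('slab -y',173,258,.040),('slab +y',290,258,.040),('near -y',168,157,.04),('near+y',270,157,.04)]: print(n,P(u,v,z))
c=calibration('top')
def P(u,v,z): return plane(c,[(224.6+u/8,144.6+v/8)],z)[0].round(4)
print('slabR far',P(307,295,.040),'near',P(298,390,.04))
```

```text
slab -y [0.5479 0.1964 0.04  ]
slab +y [0.5473 0.2468 0.04  ]
near -y [0.4682 0.2041 0.04  ]
near+y [0.4677 0.2503 0.04  ]
slabR far [0.5755 0.1934 0.04  ] near [0.5363 0.1948 0.04  ]
```

Scene view puts the slab about 2 mm to one side, top view about 1 mm to the other, so it is centred within the slot's clearance. Going on, watching force.

>>> play_rows(deltas=[[[-0.0007,0,0.006],[0,-0.0024,0.001],-1],[[-0.0007,0,0.012],[0,-0.0024,0.001],-1],[[-0.0007,0,0.017],[0,-0.0024,0.001],-1],[[-0.0007,0,0.022],[0,-0.0024,0.001],-1],[[-0.0007,0,0.022],[0,-0.0024,0.001],-1]])

```text
clock: 16.7
eef_pos: [0.513, 0.2223, 0.0136]
tool_rot: [0.707, 0.012, 0.707, -0.012]
contact_force: [0.1, 0.0, -1.9]
finger_gap: 0.569
```

Run:
```python
from h import *
s=get_state();print(s['eef_pos'],s['tool_rot'],s['contact_force'],s['wrist_torque'],s['finger_gap'],s['clock'])
x=s['eef_pos'][0];print(delta([x+.02,.2251-(x+.02-.442)*.033,.0135],-.033))
```

```text
[0.5129708  0.22233175 0.01364045] [ 0.70746674  0.0119728   0.70654679 -0.01179381] [ 0.05666587  0.03205225 -1.85412099] [ 0.00784495  0.00545925 -0.00786966] 0.5685203911906634 16.7
([0.0002, 0.0004, 0.02], [-0.0006, 0.0013, -0.0003])
```

>>> play_rows(deltas=[[[0,0.0002,0.005],[0,0.001,0],-1],[[0,0.0002,0.01],[0,0.001,0],-1],[[0,0.0002,0.015],[0,0.001,0],-1],[[0,0.0002,0.02],[0,0.001,0],-1],[[0,0.0002,0.02],[0,0.001,0],-1]])

```text
clock: 17.2
eef_pos: [0.5329, 0.2219, 0.0136]
tool_rot: [0.707, 0.012, 0.707, -0.012]
contact_force: [-0.5, -0.1, -1.4]
finger_gap: 0.572
```

>>> play_rows(deltas=[[[0,0,0.005],[0,0,0],-1],[[0,0,0.01],[0,0,0],-1],[[0,0,0.015],[0,0,0],-1],[[0,0,0.015],[0,0,0],-1]])

```text
clock: 17.6
eef_pos: [0.5479, 0.2214, 0.0137]
tool_rot: [0.707, 0.012, 0.707, -0.012]
contact_force: [0.4, -0.2, -1.4]
finger_gap: 0.568
```

Run:
```python
from h import *
s=get_state();print(s['eef_pos'],s['tool_rot'],s['contact_force'],s['wrist_torque'],s['finger_gap'],s['clock'])
x=s['eef_pos'][0];print(delta([x+.01,.2251-(x+.01-.442)*.033,.0135],-.033))
im=snapshot("top")
crop(im,225,115,305,235,6,'pics/t16.png')
im=snapshot("wrist")
cv2.imwrite('pics/w16.png',im[:,:,::-1])
```

```text
[0.54792022 0.22139529 0.01368112] [ 0.70713862  0.01191463  0.70687699 -0.0117446 ] [ 0.39043587 -0.22197081 -1.36149489] [ 0.00248832  0.06990337 -0.0194248 ] 0.5681091402450107 17.6
([0.0002, 0.0002, 0.01], [-0.0005, 0.0004, -0.0002])
```

View pics/w16.png

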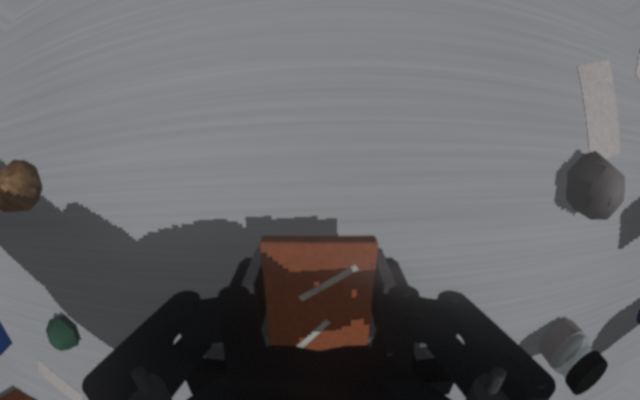

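The slab is about 46 mm in with no contact force, still square in the hand. I'll lower it about 2 mm toward the floor and advance to the stop.

>>> play_rows(deltas=[[[0.001,0,0.002],[0,0,0],-1],[[0.002,0,0.005],[0,0,0],-1],[[0.002,0,0.008],[0,0,0],-1],[[0.002,0,0.008],[0,0,0],-1]])

```text
clock: 18.1
eef_pos: [0.5554, 0.2212, 0.0116]
tool_rot: [0.707, 0.012, 0.707, -0.012]
contact_force: [0.3, -0.1, -0.9]
finger_gap: 0.574
```

>>> play_rows(deltas=[[[0,0,0.002],[0,0,0],-1],[[0,0,0.004],[0,0,0],-1],[[0,0,0.004],[0,0,0],-1]])

```text
clock: 18.4
eef_pos: [0.5592, 0.2211, 0.0116]
tool_rot: [0.707, 0.012, 0.707, -0.012]
contact_force: [0.0, -0.4, -1.6]
finger_gap: 0.568
```

>>> play_rows(deltas=[[[0,0,0.0015],[0,0,0],-1],[[0,0,0.003],[0,0,0],-1],[[0,0,0.003],[0,0,0],-1]])

```text
clock: 18.7
eef_pos: [0.5615, 0.2211, 0.0114]
tool_rot: [0.707, 0.012, 0.707, -0.012]
contact_force: [-0.9, -0.4, -1.6]
finger_gap: 0.573
```

>>> play_rows(deltas=[[[0,0,0.0015],[0,0,0],-1],[[0,0,0.002],[0,0,0],-1],[[0,0,0.002],[0,0,0],-1]])

```text
clock: 19.0
eef_pos: [0.5615, 0.2209, 0.0109]
tool_rot: [0.705, 0.011, 0.709, -0.012]
contact_force: [-4.9, -0.0, 0.7]
finger_gap: 0.569
```

>>> play_rows(deltas=[[[0,0,0.001],[0,0,0],-1],[[0,0,0.002],[0,0,0],-1],[[0,0,0.002],[0,0,0],-1]])

```text
clock: 19.3
eef_pos: [0.5615, 0.2209, 0.0109]
tool_rot: [0.704, 0.011, 0.71, -0.012]
contact_force: [-10.9, -0.7, 5.9]
finger_gap: 0.573
```

Run:
```python
from h import *
s=get_state();print(s['eef_pos'],s['tool_rot'],s['contact_force'],s['wrist_torque'],s['finger_gap'],s['clock'])
im=snapshot("wrist")
cv2.imwrite('pics/w17.png',im[:,:,::-1])
```

```text
[0.56149247 0.22094105 0.01090017] [ 0.70418868  0.01051918  0.70983505 -0.01191043] [-10.92022582  -0.696248     5.85623113] [-0.0952344   2.02988851 -0.04383796] 0.573493839062195 19.3
```

View pics/w17.png

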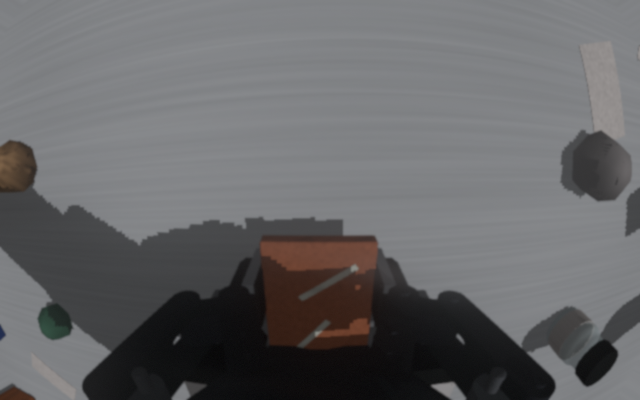

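Stop met: position holds at 0.5615 while force rises to 11 N. Relieving most of the push, then opening in place.

>>> play_rows(deltas=[[[0,0,-0.0015],[0,0,0],-1],[[0,0,-0.0025],[0,0,0],-1],[[0,0,-0.0025],[0,0,0],0.2],[[0,0,-0.0025],[0,0,0],0.4],[[0,0,-0.0025],[0,0,0],0.6],[[0,0,-0.0025],[0,0,0],1],[[0,0,-0.0025],[0,0,0],1],[[0,0,-0.0025],[0,0,0],1],[[0,0,-0.0025],[0,0,0],1]])

```text
clock: 20.25
eef_pos: [0.5634, 0.221, 0.0116]
tool_rot: [0.707, 0.012, 0.707, -0.012]
contact_force: [0.7, 0.3, 0.9]
finger_gap: 1.002
```

Run:
```python
from h import *
s=get_state();print(s['eef_pos'],s['tool_rot'],s['contact_force'],s['finger_gap'],s['clock'])
im=snapshot("wrist")
cv2.imwrite('pics/w18.png',im[:,:,::-1])
```

```text
[0.56335198 0.22100657 0.01155479] [ 0.70683208  0.01162076  0.70719128 -0.01156946] [0.69926656 0.3034687  0.86066042] 1.0023195319973175 20.25
```

View pics/w18.png

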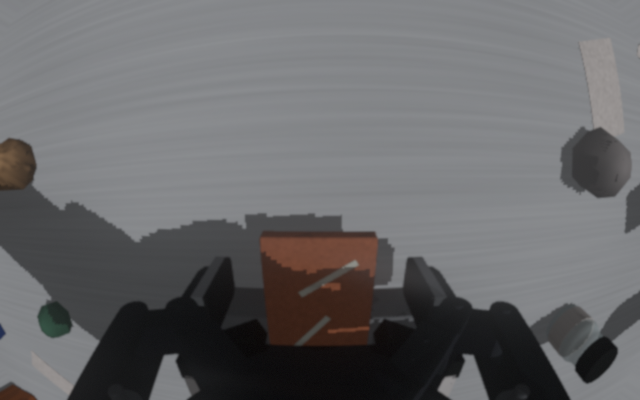

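Released and clear on both sides. Lifting straight up and backing off for a look.

>>> play_rows(deltas=[[[-0.02,0,0],[0,0,0],1],[[-0.05,0,0],[0,0,0],1],[[-0.09,0,0],[0,0,0],1],[[-0.13,0,0],[0,0,0],1],[[-0.17,0,0.02],[0,0,0],1],[[-0.21,0,0.06],[0,0,0],1],[[-0.21,0,0.09],[0,0,0],1],[[-0.21,0,0.09],[0,0,0],1],[[-0.21,0,0.09],[0,0,0],1]])

```text
clock: 21.2
eef_pos: [0.6532, 0.2176, 0.2207]
tool_rot: [0.706, 0.012, 0.708, -0.012]
contact_force: [-1.4, -0.3, 0.2]
finger_gap: 0.997
```

Run:
```python
from h import *
import pickle
w=calibration('wrist');im=snapshot("wrist")
pickle.dump(w,open('w19.pkl','wb'))
crop(im,250,60,400,190,5,'pics/w19c.png')
print(get_state()['eef_pos'])
cv2.imwrite('pics/t19.png',snapshot('top')[:,:,::-1])
```

```text
[0.65218317 0.21806315 0.22033059]
```

View pics/w19c.png

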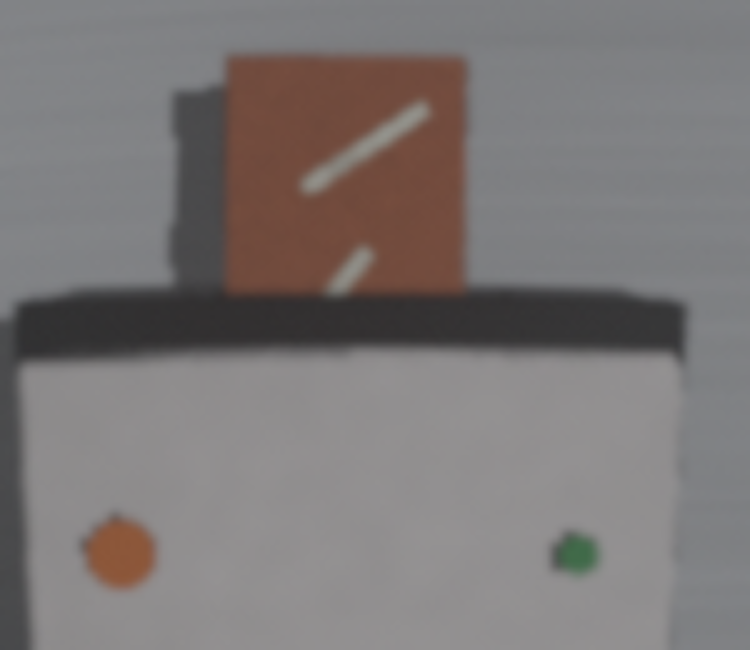

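View pics/t19.png

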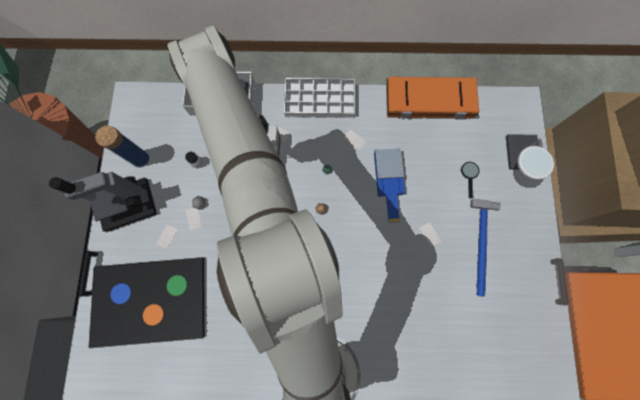

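Run:
```python
from h import *
import pickle
w=pickle.load(open('w19.pkl','rb'))
def P(u,v,z): return plane(w,[(249.6+u/5,59.6+v/5)],z,True)[0]
a,b,c,d=[P(u,v,.038) for u,v in [(227,57),(465,57),(465,293),(227,293)]]
e,f=P(18,303,.066),P(685,305,.066)
print(a.round(4),b.round(4),c.round(4),d.round(4),e.round(4),f.round(4))
n=(a+b)/2;h=(c+d)/2;print('width',np.linalg.norm((b-a)[:2]),'exposed to face line seen at z=38',np.linalg.norm((n-h)[:2]),'to face top edge',((e+f)/2-n)[0], 'slab yaw',np.arctan2((b-a)[0],(b-a)[1])*-1,'face yaw',-np.arctan2((f-e)[0],(f-e)[1]), 'ys',n[1],(e+f)[1]/2)
t=calibration('top')
print(get_state()['clock'])
```

```text
[0.537  0.1977 0.038 ] [0.5386 0.2466 0.038 ] [0.5884 0.2452 0.038 ] [0.5868 0.1957 0.038 ] [0.5852 0.1572 0.066 ] [0.5899 0.2858 0.066 ]
width 0.04892872992372515 exposed to face line seen at z=38 0.0498382486511062 to face top edge 0.04975242066463248 slab yaw -0.03347735708232778 face yaw -0.03598366356063692 ys 0.22213451829132708 0.22153664259219027
21.3
```

```bash
python3 -c "
from bench import *
print(close_job())"
```

```text
the job is handed in; nothing more can be done
None
```

The slab is fully home in the scanner, and I handed the job in at about 21 s on the robot's clock, against the 67 s limit.

**What I did:** I pressed the bare end of the slab with shut fingers (29 N at first contact, about 12 N while drawing). I drew it out to the lip until it was clear of the cover, and released it there. Then I took it by its long sides, carried it flat to the scanner and slid it in until it met the stop. At the stop the tool held its position while the push rose to 11 N. I then eased off, opened the fingers and lifted clear.

**Last checks:**
- **Fit:** the wrist camera shows 49.8 mm of slab sticking out, against 50 mm expected. Its angle is within 0.003 rad of the scanner face, and it is within 1 mm of the slot's centre line.
- **Surroundings:** in the top view the rocks, jar, hammer and lens look unmoved, and the robot is touching nothing.

**Disagreements:**
- **Scanner's sideways position:** the cameras differed by about 3–4 mm. I aimed between their readings, and the slab went in with no side force.
- **Lip position:** I measured it about 10 mm nearer the cover than I read from the task's numbers, so I went by the images.

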